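# Rub down the copper strip on the sprung board

## Robot

A 6-joint arm with a two-finger parallel gripper is mounted at the origin on a cart in front of the work surface, level with it; the furniture and walls round the work are solid. World frame = base frame: x ahead of the robot, y to its left, z up, the work surface at z = 0. Lengths are in m, angles in degrees, forces in N, time in s.
With the tool pointing down it reaches from about 0.3 to 0.75 m from the base axis. Payload 8.5 kg.
Tool frame: the origin (TCP) lies on the centre line of the jaws, within the pads' length; the fingertips stand 17 mm ahead of it and the grasp point (between the pads) lies 2 mm behind it (env.tcp_to_tips is the distance from the TCP to the fingertips, in m); z points along the fingers, y is the line along which they close (so a half turn about z gives the same grasp; the last joint's range is limited). The gripper opens to 85 mm and grips with 20 to 120 N. Pads are 22 mm wide; open, the fingers measure 114 mm over their backs; the gripper's body (76 mm by 85 mm) begins 54 mm behind the grasp point. The pads swing forward as they close: fully open they stand 13 mm farther back than shut.
Start: joints at [-87.508, 21.807, 74.336, -0, 83.858, -12.336], TCP at [0.141, -0.532, 0.248] pointing down, gripper open.
Joint ranges: [-178.18, 178.18], [-50.72, 133.34], [12.68, 142.11], [-81.47, 261.47], [9.98, 163.14], [-165.26, 165.26]. Speed limits (degrees/s): [136.94, 136.94, 180, 180, 180, 180].

## Interface

Orientations are given as a 3x3 rotation matrix whose columns are the frame's x, y, z axes.
In Python, from rig import env gives the robot as it stands. The module is installed in compiled form; this text tells all that it offers.
- The arm moves only by the shell command python3 -m pendant 'ROWS' [FORCE]. ROWS is JSON, a list of rows, each a list of 7 numbers: the opening, from 0 (shut) to 1 (fully open), then the shift along the tool's x, y, z in m, then the turn, a rotation vector about the tool's x, y, z in rad. A call has 1 to 5 rows; each row is the pose to reach, as a shift and turn from the pose commanded when the call began, along the tool's axes at that moment; what a row does not reach only later rows make up. A row lasts 1/8 s, in which the tool goes at most 62.5 mm and 10.7 degrees, less where a joint would pass 70% of its speed; a pose out of reach is approached as far as the arm can. A call with a gripper value outside its range is refused whole. The fingers move at their own pace and stop on an object; FORCE is the grip in N (left out, the last holds). Time passes only in rows, so rows that repeat a pose let the fingers close. It gives the time, the measured TCP pose, the force, the opening and the grip force at its end, in the units of the state.
- env.observe(): the state, without advancing time (a new reading comes with each control period).
- env.get_image(name): name is "scene" or "top" or "wrist"; returns a dict with "image" (384x512x3 uint8, blue, green, red), "fx", "fy", "cx", "cy" (pixels), "k1" (the pictures are not rectified: a ray, as slopes to the right and down, at radius r is drawn at 1 + k1 r^2 times it, then the intrinsics apply), "pose" (4x4, takes a point from camera to world coordinates). Camera axes: x right, y up, looking along -z (the intrinsics and any distortion apply to the point x, -y, -z); pixel columns grow to the right and rows downward; lengths in m; the calibration is good to about 2 mm. A picture is of the moment at which its call begins. There is no depth.
- env.close_job(): hands the job in; it is judged then, once.
Trained networks look in the newest picture that a camera, given by its name, has taken for a name from the list of things; names that differ only in an ending like _2 or _b are one class to them, and where a whole thing is asked for, a point or a joint stands for the part that bears it (a point fixed in the world has none). Each returns a list of dicts, best first, with "conf" (0 to 1); they miss things now and then, are a little off and sometimes report something else, mostly with a low value. They report only what shows in the picture. A call takes as long as a camera call.
- env.find_in(camera, thing): "bbox" ([centre column, centre row, width, height] in pixels, round what is visible of it).
- env.trace(camera, thing): "mask" (384x512 bool, what is visible of it) and "bbox" ([centre column, centre row, width, height] in pixels, round what is visible of it).
- env.tip_of(camera, thing): "centre" ([column, row] in pixels: a listed point, or the origin of a listed thing).
The state is a dict: "time_s": time; "q": joint angles; "qvel": joint speeds; "joint_efforts": joint torques, N m; "position": TCP position; "tool_rot": TCP orientation; "ft_force": force on the tool from outside, world axes, zero at the start; "wrist_torque": the same for the moment, N m; "grip_width": finger opening in m; "gripper_force": force on a finger pad.
Only numpy, scipy, OpenCV 4.12 (cv2) and the standard library are available. Lean on these libraries where they do the work, as an engineer would, in place of code of your own. Each camera call takes 0.05 s, during which the arm holds its last target. There are 200 camera calls.

## Task

The S-shaped copper strip has just been stuck onto the white board and needs rubbing down: with the gripper shut, set the fingertips on the strip's end beside the yellow tape measure and run them along the whole curve to its other end, beside the black tape roll, then lift clear. Press lightly all the way, so that the board gives a little on its springs but never reaches its stop, and keep the fingers on the copper, off the board. Do not pick up or shift anything lying around.

Things in the scene. Friction and masses are not known exactly. Their poses are not given: they have to be found in the camera images.
- strip_1: Stretch 1 of 8 of one continuous raised copper strip on a white board, the outermost at the bed's +y end. The strip is S-shaped, 12 mm wide, 240 mm long along the curve, 4 mm proud of the board, its flat top about 43 mm above the bench at rest. Each stretch is 30.0 mm long; origin on its top surface, on the centre line, at mid-length; x, y, z axes as the bed's
- strip_2: Stretch 2 of 8 of the copper strip (12 mm wide, 30.0 mm long), adjoining stretches 1 and 3; origin on its top surface, on the centre line, at mid-length
- strip_3: Stretch 3 of 8 of the copper strip (12 mm wide, 30.0 mm long), adjoining stretches 2 and 4; origin on its top surface, on the centre line, at mid-length
- strip_4: Stretch 4 of 8 of the copper strip (12 mm wide, 30.0 mm long), adjoining stretches 3 and 5; origin on its top surface, on the centre line, at mid-length
- strip_5: Stretch 5 of 8 of the copper strip (12 mm wide, 30.0 mm long), adjoining stretches 4 and 6; origin on its top surface, on the centre line, at mid-length
- strip_6: Stretch 6 of 8 of the copper strip (12 mm wide, 30.0 mm long), adjoining stretches 5 and 7; origin on its top surface, on the centre line, at mid-length
- strip_7: Stretch 7 of 8 of the copper strip (12 mm wide, 30.0 mm long), adjoining stretches 6 and 8; origin on its top surface, on the centre line, at mid-length
- strip_8: Stretch 8 of 8 of the copper strip (12 mm wide, 30.0 mm long), the outermost at the bed's -y end; origin on its top surface, on the centre line, at mid-length. The strip's two ends are half-rounds of 6 mm radius beyond stretches 1 and 8
- bed: Fixed grey base plate, 160 (x) by 330 (y) by 10 mm, on the bench; origin at the centre of its underside, y along it. Over it, on four corner springs, floats the white-faced wooden board with the strip, 150 x 316 x 15 mm, its top 39 mm above the bench at rest. Four guide-bolt heads at (+-60, +-145) mm reach 44.5 mm above the bench
- board (a joint): How far the white board is pressed down on its springs: 0 at rest, stop at 0.010 m. It moves straight down, level, takes about 1 N to start and 0.7 N for each further mm (about 3 N at 3 mm, 8 N at the stop), and springs back when let go
- panel: The white-faced wooden board itself, 150 x 316 x 15 mm; origin at the centre of its underside, 24 mm above the bench at rest
- tape_measure: Yellow tape measure, 64 x 71 x 35 mm, loose on the bench just beyond one end of the board (either end): it marks the end of the strip where the rubbing starts; origin at the centre of its underside
- elec_tape: Black roll of insulating tape, 60 mm across, 20 mm high, loose on the bench just beyond the other end of the board: it marks the end where the rubbing finishes; origin at the centre of its underside
- marker: White marker pen with a black cap, 14 x 128 x 14 mm, loose on the robot's side of the board; origin at the centre of its underside; leave alone
- driver_small: Small red-handled screwdriver, 128 mm long, 18 mm thick, loose on the far side of the board; origin at the centre of its underside; leave alone
- terminal_strip: White terminal strip, 18 x 58 x 13 mm, loose on the far side of the board; origin at the centre of its underside; leave alone
- finial: Dark turned wooden finial, 34 mm wide, 62 mm high, standing at the left of the bench; leave alone
- hex_key: Black hex key, 26 x 77 x 5 mm, lying at the left of the bench; leave alone
- wood_block: Wooden block, 45 x 110 x 30 mm, lying at the right of the bench; leave alone

How it is judged (in metres and radians):
On the way, in this order (a step that is already met when the one before it is completed fails the run):
1. stretch 1 of 8 of the copper strip, counted from the tape-measure end, is rubbed by the fingertips with the board sunk more than 0.8 mm (value of joint board above 0.0008 m and ((horizontal distance between tape_measure and strip_1 below 0.15 m and contact force between the fingers and strip_1 above 0.2 N) or (horizontal distance between tape_measure and strip_8 below 0.15 m and contact force between the fingers and strip_8 above 0.2 N))), for 0.03 s.
2. stretch 2 of 8 of the copper strip, counted from the tape-measure end, is rubbed by the fingertips with the board sunk more than 0.8 mm (and the stretch before it has been left) (value of joint board above 0.0008 m and ((horizontal distance between tape_measure and strip_1 below 0.15 m and contact force between the fingers and strip_2 above 0.2 N and contact force between the fingers and strip_1 below 0.1 N) or (horizontal distance between tape_measure and strip_8 below 0.15 m and contact force between the fingers and strip_7 above 0.2 N and contact force between the fingers and strip_8 below 0.1 N))), for 0.03 s.
3. stretch 3 of 8 of the copper strip, counted from the tape-measure end, is rubbed by the fingertips with the board sunk more than 0.8 mm (and the stretch before it has been left) (value of joint board above 0.0008 m and ((horizontal distance between tape_measure and strip_1 below 0.15 m and contact force between the fingers and strip_3 above 0.2 N and contact force between the fingers and strip_2 below 0.1 N) or (horizontal distance between tape_measure and strip_8 below 0.15 m and contact force between the fingers and strip_6 above 0.2 N and contact force between the fingers and strip_7 below 0.1 N))), for 0.03 s.
4. stretch 4 of 8 of the copper strip, counted from the tape-measure end, is rubbed by the fingertips with the board sunk more than 0.8 mm (and the stretch before it has been left) (value of joint board above 0.0008 m and ((horizontal distance between tape_measure and strip_1 below 0.15 m and contact force between the fingers and strip_4 above 0.2 N and contact force between the fingers and strip_3 below 0.1 N) or (horizontal distance between tape_measure and strip_8 below 0.15 m and contact force between the fingers and strip_5 above 0.2 N and contact force between the fingers and strip_6 below 0.1 N))), for 0.03 s.
5. stretch 5 of 8 of the copper strip, counted from the tape-measure end, is rubbed by the fingertips with the board sunk more than 0.8 mm (and the stretch before it has been left) (value of joint board above 0.0008 m and ((horizontal distance between tape_measure and strip_1 below 0.15 m and contact force between the fingers and strip_5 above 0.2 N and contact force between the fingers and strip_4 below 0.1 N) or (horizontal distance between tape_measure and strip_8 below 0.15 m and contact force between the fingers and strip_4 above 0.2 N and contact force between the fingers and strip_5 below 0.1 N))), for 0.03 s.
6. stretch 6 of 8 of the copper strip, counted from the tape-measure end, is rubbed by the fingertips with the board sunk more than 0.8 mm (and the stretch before it has been left) (value of joint board above 0.0008 m and ((horizontal distance between tape_measure and strip_1 below 0.15 m and contact force between the fingers and strip_6 above 0.2 N and contact force between the fingers and strip_5 below 0.1 N) or (horizontal distance between tape_measure and strip_8 below 0.15 m and contact force between the fingers and strip_3 above 0.2 N and contact force between the fingers and strip_4 below 0.1 N))), for 0.03 s.
7. stretch 7 of 8 of the copper strip, counted from the tape-measure end, is rubbed by the fingertips with the board sunk more than 0.8 mm (and the stretch before it has been left) (value of joint board above 0.0008 m and ((horizontal distance between tape_measure and strip_1 below 0.15 m and contact force between the fingers and strip_7 above 0.2 N and contact force between the fingers and strip_6 below 0.1 N) or (horizontal distance between tape_measure and strip_8 below 0.15 m and contact force between the fingers and strip_2 above 0.2 N and contact force between the fingers and strip_3 below 0.1 N))), for 0.03 s.
8. stretch 8 of 8 of the copper strip, counted from the tape-measure end, is rubbed by the fingertips with the board sunk more than 0.8 mm (and the stretch before it has been left) (value of joint board above 0.0008 m and ((horizontal distance between tape_measure and strip_1 below 0.15 m and contact force between the fingers and strip_8 above 0.2 N and contact force between the fingers and strip_7 below 0.1 N) or (horizontal distance between tape_measure and strip_8 below 0.15 m and contact force between the fingers and strip_1 above 0.2 N and contact force between the fingers and strip_2 below 0.1 N))), for 0.03 s.
At the end, for the whole second after the job is handed in: All eight stretches of the strip have been rubbed in order from the tape-measure end to the black-roll end; the board has sprung back to within 0.8 mm of its rest height, and every loose thing lies still within 15 mm of where it started (value of joint board below 0.0008 m and linear speed of each of tape_measure, elec_tape below 0.01 m/s and distance of each of tape_measure, elec_tape, marker, driver_small, terminal_strip, finial, hex_key, wood_block from where it was at the start of the episode below 0.015 m); the robot touches nothing.
It fails at once if the board is pressed down to its stop (9.5 mm or more) (value of joint board above 0.0095 m).
It fails at once if the fingers push on the board or strip with more than 20 N (contact force between the fingers and bed above 20 N).
It fails at once if the fingers come off the copper and press on the white board (over 1 N) (contact force between the fingers and panel above 1 N).
It fails at once if one of the loose things lying around is shifted or lifted by more than 15 mm (distance of any of tape_measure, elec_tape, marker, driver_small, terminal_strip, finial, hex_key, wood_block from where it was at the start of the episode above 0.015 m).
It also fails if it takes over 45 s, if anything falls off the work surface, if the arm or the gripper's body presses on something with over 40 N, if the wrist force passes 120 N, or if a joint passes its speed limit or range.

## Working session

There is one attempt and no reset: what is moved stays moved. The work goes in short steps, Python scripts to look and compute and a shell command to move; the robot and the scene stay as the last step left them, time stands still between calls to the robot, and variables do not carry over. Pictures are saved under pics/ and viewed, at most 10 in all, crops included, and the job is handed in when it is done.

```bash
mkdir -p pics; cat > h.py <<'E'
import numpy as np, cv2
from rig import env
def ray(im,uv):
    uv=np.atleast_2d(np.array(uv,float)); d=np.c_[(uv[:,0]-im["cx"])/im["fx"],(uv[:,1]-im["cy"])/im["fy"]]
    K=np.eye(3); s=cv2.undistortPoints(d.reshape(-1,1,2),K,np.array([im["k1"],0,0,0,0.])).reshape(-1,2)
    P=np.array(im["pose"]); return P[:3,3],np.c_[s[:,0],-s[:,1],-np.ones(len(s))]@P[:3,:3].T
def toz(im,uv,z):
    o,r=ray(im,uv); return o+r*((z-o[2])/r[:,2])[:,None]
def proj(im,X):
    P=np.array(im["pose"]); c=(np.atleast_2d(X)-P[:3,3])@P[:3,:3]; s=np.c_[c[:,0]/-c[:,2],-c[:,1]/-c[:,2]]
    s=s*(1+im["k1"]*(s**2).sum(1))[:,None]; return s*[im["fx"],im["fy"]]+[im["cx"],im["cy"]]
E
python3 - <<'E'
from h import *
for n in ["top","scene"]:
    im=env.get_image(n); cv2.imwrite(f"pics/{n}0.png",im["image"]); print(n,im["fx"],im["k1"],np.round(im["pose"],3).tolist())
    for t in ["tape_measure","elec_tape","marker"]:
        print(t,[(round(d["conf"],2),np.round(d["centre"]),np.round(toz(im,d["centre"],0),3)) for d in env.tip_of(n,t)[:2]])
print(env.observe())
E
```

```text
top 487.3604966024656 -0.16095072332335517 [[0.332, 0.872, -0.36, -0.043], [-0.943, 0.303, -0.137, -0.236], [-0.01, 0.385, 0.923, 1.549], [0.0, 0.0, 0.0, 1.0]]
tape_measure [(0.95, array([346., 216.]), array([[ 0.576, -0.331,  0.   ]]))]
elec_tape [(0.7, array([255., 210.]), array([[ 0.493, -0.033,  0.   ]])), (0.67, array([220., 220.]), array([[0.421, 0.069, 0.   ]]))]
marker []
scene 356.5099204829756 -0.08867732423038267 [[-0.859, 0.399, -0.32, 0.166], [-0.511, -0.65, 0.562, 0.636], [0.016, 0.646, 0.763, 0.981], [0.0, 0.0, 0.0, 1.0]]
tape_measure [(0.65, array([287., 154.]), array([[ 0.574, -0.326,  0.   ]]))]
elec_tape [(0.63, array([272., 241.]), array([[0.424, 0.063, 0.   ]]))]
marker [(0.64, array([162., 328.]), array([[0.546, 0.469, 0.   ]])), (0.6, array([244., 202.]), array([[ 0.588, -0.029,  0.   ]]))]
{'time_s': 0.4, 'q': array([-8.75050915e+01,  2.18110676e+01,  7.43421489e+01, -1.33103903e-03,
        8.38570194e+01, -1.23367086e+01]), 'qvel': array([-0.04246733, -0.0375755 ,  0.00946533,  0.02960709, -0.12799175,
        0.01469837]), 'joint_efforts': array([-2.04113923e-03, -4.47919714e+01, -2.31238461e+01, -2.28210261e-04,
        1.23146987e-03,  9.01259995e-06]), 'position': array([ 0.14077005, -0.53162981,  0.24824321]), 'tool_rot': array([[ 9.66681644e-01,  2.55981637e-01, -3.08524363e-05],
       [ 2.55981638e-01, -9.66681628e-01,  1.77474455e-04],
       [ 1.56057180e-05, -1.79458955e-04, -9.99999984e-01]]), 'ft_force': array([-0.24516108, -0.14667128,  0.79129218]), 'wrist_torque': array([-0.00562962, -0.02009854,  0.00109771]), 'gripper_force': 0.0, 'grip_width': 0.08545713583364457}
```

```bash
python3 - <<'E'
import cv2
a=cv2.imread("pics/top0.png")[130:330,180:440]; cv2.imwrite("pics/top0c.png",cv2.resize(a,None,fx=3,fy=3,interpolation=2))
E
```

```text
(no output)
```

View pics/top0c.png

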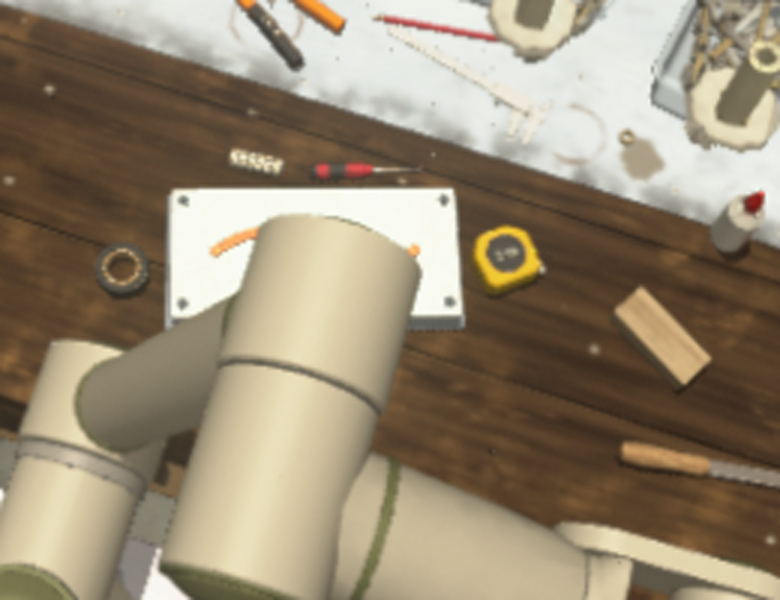

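View pics/scene0.png

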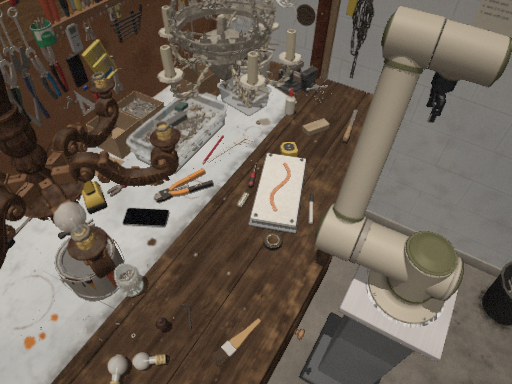

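The scene view shows the whole board. The copper S runs from about (288,166) by the yellow tape measure to about (273,209) by the black roll. In the top view the arm hides most of it, so I'll bring the wrist camera over the board with the gripper shut.

```bash
python3 -m pendant '[[0,0.05,-0.032,-0.015,0,0,-0.18],[0,0.10,-0.064,-0.03,0,0,-0.36],[0,0.15,-0.096,-0.045,0,0,-0.54],[0,0.2,-0.128,-0.06,0,0,-0.72],[0,0.25,-0.16,-0.075,0,0,-0.9]]' 20
```

```text
time_s: 1.02
position: [0.3424, -0.3114, 0.324]
tool_rot: [[0.395, 0.919, 0.0], [0.919, -0.395, -0.0], [-0.0, 0.0, -1.0]]
ft_force: [1.1, 0.2, 0.4]
grip_width: 0.0005
gripper_force: 0.0
```

```bash
python3 -m pendant '[[0,0.05,0.01,-0.02,0,0,-0.18],[0,0.1,0.02,-0.04,0,0,-0.36],[0,0.15,0.03,-0.06,0,0,-0.54],[0,0.204,0.043,-0.08,0,0,-0.72],[0,0.204,0.043,-0.09,0,0,-0.78]]'
python3 - <<'E'
from h import *
im=env.get_image("wrist"); cv2.imwrite("pics/w1.png",im["image"]); print(im["fx"],im["k1"],np.round(im["pose"],3).tolist())
for t in ["strip_1","panel","bed","tape_measure","elec_tape"]:
    print(t,[(round(d["conf"],2),np.round(d["centre"]),np.round(toz(im,d["centre"],0.043 if t=="strip_1" else 0.),3)) for d in env.tip_of("wrist",t)])
E
```

```text
time_s: 1.65
position: [0.464, -0.1405, 0.4143]
tool_rot: [[-0.368, 0.93, 0.001], [0.93, 0.368, -0.0], [-0.001, 0.001, -1.0]]
ft_force: [-0.7, -0.1, -0.8]
grip_width: -0.0002
gripper_force: 0.0
337.78217492328986 -0.07515811018965819 [[0.93, -0.352, -0.104, 0.437], [0.367, 0.893, 0.26, -0.074], [0.001, -0.28, 0.96, 0.54], [0.0, 0.0, 0.0, 1.0]]
strip_1 [(0.73, array([275., 208.]), array([[ 0.527, -0.227,  0.043]])), (0.72, array([291., 136.]), array([[ 0.506, -0.115,  0.043]])), (0.61, array([298., 118.]), array([[ 0.506, -0.088,  0.043]])), (0.6, array([300.,  94.]), array([[ 0.495, -0.055,  0.043]])), (0.49, array([296.,  76.]), array([[ 0.48 , -0.035,  0.043]])), (0.48, array([277., 152.]), array([[ 0.496, -0.144,  0.043]])), (0.45, array([268., 169.]), array([[ 0.494, -0.173,  0.043]])), (0.42, array([268., 189.]), array([[ 0.504, -0.203,  0.043]]))]
panel [(0.74, array([284., 142.]), array([[ 0.505, -0.132,  0.   ]]))]
bed [(0.76, array([285., 138.]), array([[ 0.504, -0.126,  0.   ]])), (0.52, array([347., 182.]), array([[ 0.628, -0.154,  0.   ]]))]
tape_measure []
elec_tape []
```

View pics/w1.png

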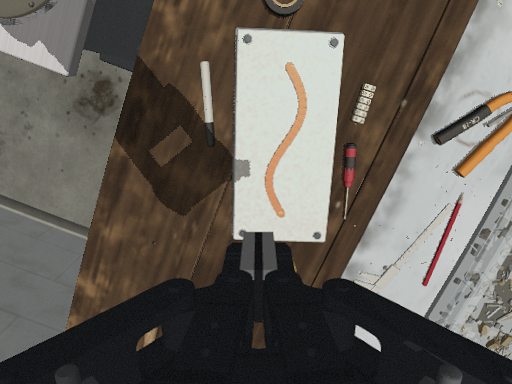

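The wrist picture shows the full S, from (281,213) at the tape-measure end to (290,66) at the black-roll end. The bolt heads sit at the board's corners, and the marker, driver and terminal strip are all clear. Next I'll extract the centreline from the copper colour.

```bash
cat > cl.py <<'E'
from h import *
def curve(cam):
    im=env.get_image(cam); hsv=cv2.cvtColor(im["image"],cv2.COLOR_BGR2HSV)
    m=cv2.inRange(hsv,(4,80,90),(22,255,255))
    n,l,s,c=cv2.connectedComponentsWithStats(m)
    cand=[]
    for i in range(1,n):
        w=toz(im,c[i],.043)[0]
        if np.hypot(*(w[:2]-[.504,-.13]))<.06: cand.append((s[i,4],i))
    i=max(cand)[1]; v,u=np.where(l==i)
    return im,toz(im,np.c_[u,v],.043)[:,:2]
E
python3 - <<'E'
from cl import *
im,_=curve("wrist")
b=toz(im,[[248,40],[333,43],[243,234],[317,236]],.0445)[:,:2]
c=b.mean(0); yb=(b[0]+b[1]-b[2]-b[3]); yb/=np.hypot(*yb); xb=np.array([yb[1],-yb[0]]); print("bed c",c,"y",yb, np.round((b-c)@np.c_[xb,yb]*1e3))
R=np.c_[xb,yb]
for cam in ["wrist","scene"]:
    _,p=curve(cam); q=(p-c)@R
    k=np.polyfit(q[:,1],q[:,0],5); e=np.percentile(q[:,1],[.3,99.7]); 
    y=np.linspace(e[0],e[1],400); x=np.polyval(k,y); s=np.r_[0,np.cumsum(np.hypot(np.diff(x),np.diff(y)))]
    print(cam,e,"len",s[-1],"rms",np.std(q[:,0]-np.polyval(k,q[:,1])))
    ss=np.linspace(0,s[-1],13); yy=np.interp(ss,s,y); xx=np.interp(ss,s,x); print(np.round(np.c_[xx,yy]*1e3,1).tolist())
    if cam=="wrist": np.savez("curve.npz",c=c,R=R,k=k,e=e)
print(env.observe()["position"],env.tcp_to_tips, env.observe()["ft_force"])
E
```

```text
bed c [ 0.5004869  -0.13371571] y [-0.32499193  0.94571679] [[ -58.  143.]
 [  58.  144.]
 [ -59. -144.]
 [  59. -143.]]
wrist [-0.10998719  0.11685154] len 0.24706021116301535 rms 0.0035566243876463764
[[5.0, -110.0], [-4.7, -91.9], [-13.8, -73.4], [-18.3, -53.4], [-15.5, -33.1], [-7.3, -14.2], [3.1, 3.5], [13.5, 21.3], [21.7, 40.1], [24.5, 60.4], [20.1, 80.4], [10.9, 98.8], [1.0, 116.9]]
scene [-0.10765155  0.11720246] len 0.24478752828046463 rms 0.003560298305983772
[[4.8, -107.7], [-4.6, -89.6], [-13.4, -71.2], [-17.4, -51.3], [-14.4, -31.2], [-6.1, -12.6], [4.3, 5.0], [14.6, 22.6], [22.5, 41.3], [25.0, 61.5], [20.2, 81.2], [10.9, 99.3], [1.1, 117.2]]
[ 0.46230353 -0.14375114  0.41300758] 0.017 [0.20096935 0.47307329 0.05730934]
```

```bash
cat > wp.py <<'E'
from h import *
from scipy.interpolate import CubicSpline
d=np.load("curve.npz")
A=np.array([[5.0,-110.0],[-4.7,-91.9],[-13.8,-73.4],[-18.3,-53.4],[-15.5,-33.1],[-7.3,-14.2],[3.1,3.5],[13.5,21.3],[21.7,40.1],[24.5,60.4],[20.1,80.4],[10.9,98.8],[1.0,116.9]])
B=np.array([[4.8,-107.7],[-4.6,-89.6],[-13.4,-71.2],[-17.4,-51.3],[-14.4,-31.2],[-6.1,-12.6],[4.3,5.0],[14.6,22.6],[22.5,41.3],[25.0,61.5],[20.2,81.2],[10.9,99.3],[1.1,117.2]])
W=(A+B)/2e3@d["R"].T+d["c"]
path=CubicSpline(np.linspace(0,252,13),W)
def at(s): return path(s)
def rel(s):  # shift from measured pose in tool axes, mm
    o=env.observe(); v=np.c_[at(np.atleast_1d(s))-o["position"][:2],np.zeros(np.size(s))]
    return np.round(v@o["tool_rot"]*1e3,1)
E
python3 - <<'E'
from wp import *
print(at(22),rel([22]))
E
```

```text
[ 0.52485593 -0.22039419] [[-94.   30.9  -0.1]]
```

```bash
python3 -m pendant '[[0,-0.02,0.007,0.05,0,0,0],[0,-0.04,0.014,0.1,0,0,0],[0,-0.06,0.021,0.15,0,0,0],[0,-0.08,0.028,0.2,0,0,0],[0,-0.094,0.031,0.25,0,0,0]]'; python3 -m pendant '[[0,0,0,0.05,0,0,0],[0,0,0,0.08,0,0,0],[0,0,0,0.08,0,0,0],[0,0,0,0.08,0,0,0]]'
python3 - <<'E'
from wp import *
im=env.get_image("wrist"); cv2.imwrite("pics/w2.png",im["image"])
print(env.observe()["position"],env.observe()["ft_force"],env.observe()["tool_rot"].round(4).tolist(),rel([22,15]))
E
```

```text
time_s: 2.72
position: [0.5255, -0.2208, 0.1615]
tool_rot: [[-0.359, 0.933, 0.0], [0.933, 0.359, -0.0], [-0.0, 0.0, -1.0]]
ft_force: [-0.0, -0.3, 0.1]
grip_width: 0.0001
gripper_force: 0.0
time_s: 3.22
position: [0.5258, -0.2204, 0.0847]
tool_rot: [[-0.359, 0.933, 0.002], [0.933, 0.359, -0.001], [-0.002, 0.001, -1.0]]
ft_force: [-1.0, 0.8, 0.1]
grip_width: 0.0
gripper_force: 0.0
[ 0.52593148 -0.2204019   0.08497121] [-0.80996835  0.03313726  0.90653558] [[-0.3595, 0.9331, 0.0024], [0.9331, 0.3595, -0.0016], [-0.0024, 0.0017, -1.0]] [[ 0.4 -1.  -0. ]
 [-5.7  2.1  0. ]]
```

View pics/w2.png

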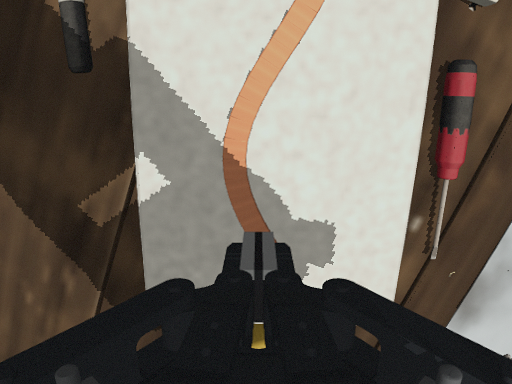

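The shut fingertips at (258,235) hang directly over the copper, near its tape-measure end. Now I'll go down gently.

```bash
python3 -m pendant '[[0,0,0,0.01,0,0,0],[0,0,0,0.02,0,0,0],[0,0,0,0.023,0,0,0],[0,0,0,0.023,0,0,0]]';  python3 -m pendant '[[0,0,0,0.0015,0,0,0],[0,0,0,0.003,0,0,0],[0,0,0,0.003,0,0,0],[0,0,0,0.003,0,0,0]]'; python3 -c "
from h import *
f=[];z=[]
for i in range(6):
    env.get_image('wrist'); o=env.observe(); f.append(o['ft_force']); z.append(o['position'])
print(np.mean(f,0),np.std(f,0),np.mean(z,0))"
```

```text
time_s: 3.78
position: [0.5252, -0.2198, 0.0601]
tool_rot: [[-0.36, 0.933, -0.001], [0.933, 0.36, 0.0], [0.001, -0.0, -1.0]]
ft_force: [-1.2, 0.5, 1.1]
grip_width: -0.0003
gripper_force: 0.4
time_s: 4.28
position: [0.5254, -0.2199, 0.0575]
tool_rot: [[-0.36, 0.933, 0.0], [0.933, 0.36, -0.0], [-0.0, 0.0, -1.0]]
ft_force: [-0.2, 1.8, 2.7]
grip_width: -0.0003
gripper_force: 1.4
[-0.37664776  0.52042444  2.57202181] [0.59099947 0.60616398 0.19316569] [ 0.52541831 -0.21991312  0.05744445]
```

Contact is at 2.6 N, which is about 2.3 mm of sink. Next are the waypoints along the curve.

```bash
python3 -c "
from wp import *
r=rel(np.arange(22,242,12)); print(r.tolist())"
```

```text
[[-0.2, -0.7, -0.0], [10.4, -5.7, -0.0], [21.4, -9.7, -0.0], [32.9, -11.8, -0.0], [44.5, -11.6, -0.0], [56.0, -9.0, -0.0], [66.8, -4.6, -0.0], [77.1, 1.1, -0.0], [87.0, 7.3, -0.0], [96.8, 13.8, -0.0], [106.6, 20.1, -0.0], [116.8, 25.9, -0.0], [127.4, 30.7, -0.0], [138.7, 33.8, -0.0], [150.4, 34.7, -0.0], [161.9, 33.1, -0.0], [173.0, 29.5, -0.0], [183.6, 24.6, -0.0], [194.0, 19.1, -0.0]]
```

```bash
python3 -m pendant '[[0,0,-0.001,0.0008,0,0,0],[0,0.0104,-0.0057,0.0008,0,0,0],[0,0.0214,-0.0097,0.0008,0,0,0],[0,0.0329,-0.0118,0.0008,0,0,0],[0,0.0445,-0.0116,0.0008,0,0,0]]'; python3 -c "
from wp import *
print(env.observe()['position'],env.observe()['ft_force'],rel(np.arange(70,242,12)).tolist())"
```

```text
time_s: 5.2
position: [0.4979, -0.1818, 0.0566]
tool_rot: [[-0.36, 0.933, -0.0], [0.933, 0.36, -0.0], [-0.0, -0.0, -1.0]]
ft_force: [0.8, -2.5, 4.2]
grip_width: -0.0001
gripper_force: 1.7
[ 0.49793587 -0.18180854  0.05664022] [ 0.77906331 -2.53555389  4.23711263] [[-0.9, 0.4, 0.0], [10.5, 2.9, -0.0], [21.4, 7.4, -0.0], [31.7, 13.0, -0.0], [41.6, 19.2, -0.0], [51.3, 25.7, -0.0], [61.2, 32.0, -0.0], [71.3, 37.8, -0.0], [82.0, 42.6, -0.0], [93.3, 45.7, -0.0], [104.9, 46.6, -0.0], [116.5, 45.0, -0.0], [127.6, 41.4, -0.0], [138.2, 36.5, -0.0], [148.6, 31.0, -0.0]]
```

```bash
python3 -m pendant '[[0,0.0105,0.0029,0,0,0,0],[0,0.0214,0.0074,0,0,0,0],[0,0.0317,0.013,0,0,0,0],[0,0.0416,0.0192,0,0,0,0],[0,0.0513,0.0257,0,0,0,0]]'; python3 -c "
from wp import *
print(env.observe()['position'],env.observe()['ft_force'],rel(np.arange(130,242,12)).tolist())"
```

```text
time_s: 5.82
position: [0.5041, -0.1246, 0.0565]
tool_rot: [[-0.36, 0.933, -0.0], [0.933, 0.36, 0.0], [0.0, -0.0, -1.0]]
ft_force: [-1.1, -2.4, 3.0]
grip_width: -0.0
gripper_force: 1.7
[ 0.50413415 -0.1245557   0.05646202] [-1.13867952 -2.43998224  2.95200631] [[0.1, -0.7, 0.0], [10.0, 5.6, 0.0], [20.1, 11.5, 0.0], [30.8, 16.2, 0.0], [42.1, 19.4, 0.0], [53.7, 20.3, 0.0], [65.3, 18.7, 0.0], [76.4, 15.0, 0.0], [87.0, 10.1, 0.0], [97.4, 4.7, 0.0]]
```

```bash
python3 -m pendant '[[0,0.01,0.0056,0,0,0,0],[0,0.0201,0.0115,0,0,0,0],[0,0.0308,0.0162,0,0,0,0],[0,0.0421,0.0194,0,0,0,0],[0,0.0537,0.0203,0,0,0,0]]'; python3 - <<'E'
from wp import *
im=env.get_image("wrist"); cv2.imwrite("pics/w3.png",im["image"])
print(env.observe()['position'],env.observe()['ft_force'],rel(np.arange(190,242,12)).tolist())
E
```

```text
time_s: 6.45
position: [0.5036, -0.0672, 0.0566]
tool_rot: [[-0.36, 0.933, 0.0], [0.933, 0.36, -0.0], [-0.0, 0.0, -1.0]]
ft_force: [1.2, -1.8, 4.0]
grip_width: 0.0004
gripper_force: 1.7
[ 0.50299225 -0.06604293  0.0565319 ] [0.64631593 2.45278001 3.78908514] [[-1.3, 0.3, -0.0], [10.3, -1.3, 0.0], [21.4, -4.9, 0.0], [32.0, -9.9, 0.0], [42.4, -15.3, 0.0]]
```

View pics/w3.png

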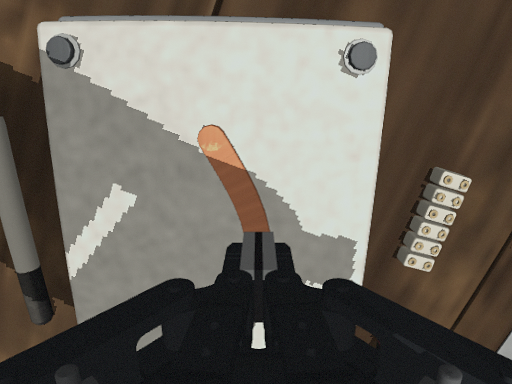

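The strip still runs under the fingers at (258,235), and its far end is at (210,130), well clear of the bolts. I'll finish the stroke, then lift.

```bash
python3 -m pendant '[[0,0.0103,-0.0013,0,0,0,0],[0,0.0214,-0.0049,0,0,0,0],[0,0.032,-0.0099,0,0,0,0],[0,0.0424,-0.0153,0,0,0,0],[0,0.0424,-0.0153,0,0,0,0]]'; python3 -c "
from wp import *
print(env.observe()['position'],env.observe()['ft_force'],rel([226,238,246]).tolist())"
```

```text
time_s: 7.12
position: [0.4726, -0.0329, 0.0564]
tool_rot: [[-0.36, 0.933, -0.003], [0.933, 0.36, 0.001], [0.002, -0.002, -1.0]]
ft_force: [-1.6, 1.7, 3.3]
grip_width: -0.0
gripper_force: 1.8
[ 0.47255457 -0.03285213  0.05636942] [-1.64212372  1.7201712   3.30644468] [[-9.9, 6.6, -0.0], [0.5, 1.1, -0.0], [7.4, -2.4, 0.0]]
```

```bash
python3 -m pendant '[[0,0.004,-0.0015,0,0,0,0],[0,0.004,-0.0015,0,0,0,0],[0,0.004,-0.0015,-0.02,0,0,0],[0,0.004,-0.0015,-0.06,0,0,0],[0,0.004,-0.0015,-0.12,0,0,0]]'; python3 -m pendant '[[0,0,0,-0.06,0,0,0],[0,0,0,-0.12,0,0,0],[0,0,0,-0.12,0,0,0],[0,0,0,-0.12,0,0,0]]'; python3 - <<'E'
from h import *
for n in ["wrist"]:
    cv2.imwrite(f"pics/{n}9.png",env.get_image(n)["image"])
im=env.get_image("scene")
for t in ["tape_measure","elec_tape"]: print(t,[np.round(toz(im,d["centre"],0),3) for d in env.tip_of("scene",t)[:1]])
print(env.observe()["position"],env.observe()["ft_force"])
E
```

```text
time_s: 7.75
position: [0.4702, -0.0305, 0.1764]
tool_rot: [[-0.359, 0.933, -0.005], [0.933, 0.359, 0.002], [0.003, -0.004, -1.0]]
ft_force: [0.6, 0.3, 0.8]
grip_width: -0.0002
gripper_force: 0.0
time_s: 8.25
position: [0.4708, -0.0306, 0.2953]
tool_rot: [[-0.36, 0.933, -0.002], [0.933, 0.36, 0.001], [0.002, -0.002, -1.0]]
ft_force: [0.0, 0.1, -1.2]
grip_width: -0.0002
gripper_force: 0.0
tape_measure [array([[ 0.562, -0.329,  0.   ]])]
elec_tape [array([[0.427, 0.081, 0.   ]])]
[ 0.47094939 -0.03069107  0.29517335] [ 0.02331331 -0.39142657  0.0155099 ]
```

View pics/wrist9.png

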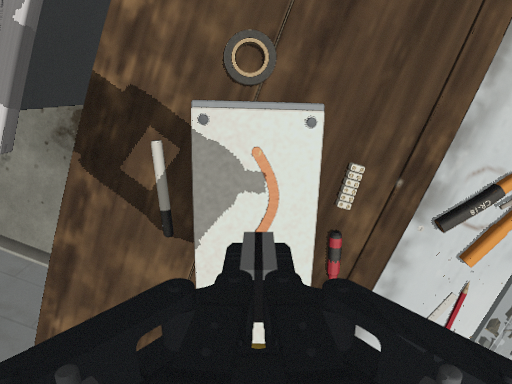

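The arm is well clear. The roll at (250,57), the marker and the terminal strip all look undisturbed, and nothing was touched apart from the copper.

```bash
python3 -c "
from rig import env
print(env.close_job())"
```

```text
the job is handed in; nothing more can be done
None
```

I rubbed the copper strip along its whole length from the tape-measure end to the black-roll end, at roughly 3–4 N with about 3 mm of board sink, then lifted clear and handed the job in; the hand-in gave no verdict.

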